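# Reset the length stop on a notched stop rail and bring the timber up to it

## Task

Lift the stop out of the notches it sits in and drop it into the pair of notches that the wooden arrow points at, so that its crossbar lies fully down in both rails. Then slide the piece of timber along the channel until its end rests against the stop, let go, and leave everything else on the bench where it is.

Things in the scene. Friction and masses are not known exactly. Their poses are not given: they have to be found in the camera images.
- jig: Stop-rail jig fixed on the bench: plywood base 190 x 405 x 12 mm, two wooden rails along y (y -225 to 180 mm), a channel between them. Origin: on the bench, on the channel's centre line. y runs along the channel from the timber to the notched end, x across it (wide ledge with the arrow on the +x side), z up. Rails 20 mm thick (|x| 23 to 43), tops 38 mm above the bench.
- stop: The stop, loose, 0.11 to 0.22 kg: upright dark wooden block 40 (x) x 20 (y) x 82 (z) mm with a steel crossbar along x, 114 mm long, 12 wide (y), 13 high, sticking out of both sides. Origin: centre of the crossbar's underside; the block reaches from 6 mm below it to 76 above. Seated: crossbar down in a pair of notches, origin 22 mm above the bench, block hanging between the rails. Frame parallel to the jig's.
- stop_tab (a point): Place to grip the stop: centre of the block's upper part, 52 mm above the stop's origin (74 mm above the bench when seated), 24 mm below the block's top. Pinch its 20 mm thickness, along the stop's y.
- marked_notch (a point): Centre, at notch-bottom level (22 mm above the bench) and mid-way between the rails, of the pair of notches that the arrow points at; the stop's origin goes here. Frame parallel to the jig's. Four pairs, at jig y = 30, 72, 114, 156 mm; each notch is open at the top, 18 mm wide (3 mm play each side of the crossbar, which must be square to the rails to go in) and 16 mm deep: lift more than that.
- timber_mid (a point): Centre of the timber, a loose light wooden piece 40 (x) x 120 (y) x 50 (z) mm, 0.14 to 0.28 kg, with a shallow groove across its top. It lies in the channel (3 mm play either side) before the notches, centre 37 mm and top 62 mm above the bench, so it stands 24 mm above the rails. Slides freely. Frame parallel to the jig's.
- timber_front (a point): Centre of the timber's front (+y) end face, the one that must rest against the stop's -y face (10 mm from the stop's origin).
- channel_end (a point): Middle of the channel's floor at its open -y end. Channel 46 mm wide, floor 12 mm above the bench, open at both ends, nothing standing in it behind the timber. Frame parallel to the jig's.
- arrow: Dark wooden arrow, about 50 x 25 x 6 mm, fixed flat on the ledge outside the +x rail, pointing (to -x) at its notch; two other notches have a small round dot there instead. Origin: not at the arrow but at its notch's place on the channel's centre line, 12 mm above the bench; the arrow lies 65 to 117 mm from it along +x.
- offcut: Bystander: plywood offcut 45 x 70 x 30 mm on the jig's ledge beside the timber. Origin: centre of its underside.
- screwdriver: Bystander: screwdriver lying beside the jig on the robot's side.
- glue: Bystander: white glue bottle, 52 mm across, 130 mm tall, standing beyond the jig. Origin: centre of its underside.
- jar: Bystander: glass jar, 64 mm across, 75 mm tall, standing beyond the jig. Origin: centre of its underside.
- hammer: Bystander: hammer lying on the right of the bench.
- brush: Bystander: brush lying on the left of the bench.
- pot: Bystander: white cup, 80 mm across, 90 mm tall, on the left of the bench. Origin: centre of its underside.
There are look-alikes about, which are no part of the job. There is more than one size of the stop; the one meant has the size given above. What is shaped like the part that bears timber_mid but green is not meant.

How it is judged:
By the outcome, as a careful person would: the job done as asked, in the order asked, and still so for the second after the job is handed in, with the robot touching nothing.
It also fails if it takes over 51 s, if anything falls off the work surface, if the arm or the gripper's body presses on something with over 40 N, if the wrist force passes 120 N, or if a joint passes its speed limit or range.

## Robot

A 6-joint arm with a two-finger parallel gripper is mounted at the origin on the work surface. World frame = base frame: x ahead of the robot, y to its left, z up, the work surface at z = 0. Lengths are in m, angles in rad, forces in N, time in s.
With the tool pointing down it reaches from about 0.425 to 0.95 m from the base axis. Payload 3.5 kg.
Tool frame: the origin (TCP) lies midway between the tips of the shut fingers; the grasp point (between the pads) lies 19 mm behind it (ctrl.tcp_to_grasp is the distance from the TCP to the grasp point, in m); z points along the fingers, x is the direction in which the jaws open and shut, and the axes are right-handed (so a half turn about z gives the same grasp; the last joint's range is limited). The gripper opens to 85 mm and grips with 20 to 120 N. Pads are 22 mm wide; open, the fingers measure 114 mm over their backs; the gripper's body (76 mm by 85 mm) begins 54 mm behind the grasp point. The pads swing forward as they close: fully open they stand 13 mm farther back than shut.
Start: joints at [-1.379, 0.286, 1.577, -0, 1.279, -0.15], TCP at [0.226, -0.636, 0.231] pointing down, gripper open.
Joint ranges: [-2.77, 2.77], [-0.9, 2.22], [0.21, 2.48], [-1.53, 4.67], [0.24, 2.81], [-2.84, 2.84]. Speed limits (rad/s): [2.79, 2.79, 3.14, 3.14, 3.14, 3.14].

## Interface

Orientations are given as a unit quaternion [x, y, z, w].
In Python, from plant import ctrl, cams, workorder, spotter gives the robot as it stands. The module is installed in compiled form; this text tells all that it offers.
- The arm moves only by the tool send_rows, never from a script. Its argument "motion" is one flat list of numbers, 5 for each row, row after row: the shift along the tool's x, y, z in cm, then the turn about the tool's z in rad, then the finger opening in cm, from 0 to 8.54. In form: [tx, ty, tz, spin, gripper, tx, ty, tz, spin, gripper, ...]. A call has 1 to 12 rows; each row shifts and turns the pose as measured when the row begins, along the tool's axes as they then stand; what a row does not reach is not made up. A row lasts 1/10 s, in which the tool goes at most 50 mm and 8.59 degrees, less where a joint would pass 70% of its speed; a pose out of reach is approached as far as the arm can. A call is refused whole if a number of a shift passes 5 or a number of a turn 0.15, either way. A call with a gripper value outside its range is refused whole. The fingers move at their own pace and stop on an object; "grip_force" is the grip in N (left out, the last holds). Time passes only in rows, so rows that do not move let the fingers close. It gives the time, the measured TCP pose, the force and the opening at its end, in the units of the state.
- ctrl.get_state(): the state, without advancing time (a new reading comes with each control period).
- cams.read_camera(name): name is "scene" or "side" or "wrist"; returns (picture, depth): 480x640x3 uint8, red, green, blue; 480x640 float32, m along the optical axis (not along the pixel's ray), 0 where there is no reading.
- cams.camera_params(name): a dict with "fx", "fy", "cx", "cy" (pixels), "xyz" and "attitude" of the camera in the world; the wrist camera has in their place "mount" (4x4, takes a point from camera to tool coordinates, whose origin is the TCP and whose axes are the tool frame's). Camera axes: x right, y down, z forward; pixel columns grow to the right and rows downward; lengths in m; the calibration is good to about 2 mm. A picture is of the moment at which its call begins: read the wrist's pose just before it. camera_params takes no time and is no camera call.
- workorder.sign_off(): hands the job in, once; it reports no verdict.
Trained networks look in the newest picture that a camera, given by its name, has taken for a name from the list of things; names that differ only in an ending like _2 or _b are one class to them, and where a whole thing is asked for, a point or a joint stands for the part that bears it (a point fixed in the world has none). Each returns a list of dicts, best first, with "conf" (0 to 1); they miss things now and then, are a little off and sometimes report something else, mostly with a low value. They report only what shows in the picture. A call takes as long as a camera call. They do not tell look-alikes from the thing itself.
- spotter.trace(target, camera): "mask" (480x640 bool, what is visible of it) and "bbox" ([left, top, width, height] in pixels, round what is visible of it).
The state is a dict: "time": time; "qpos": joint angles; "dq": joint speeds; "joint_efforts": joint torques, N m; "eef_pos": TCP position; "tcp_rot": TCP orientation; "contact_force": force on the tool from outside, world axes, zero at the start; "wrist_torque": the same for the moment, N m; "opening": opening from 0.0 (shut) to 1.0 (fully open).
Only numpy, scipy, OpenCV 4.12 (cv2) and the standard library are available. Lean on these libraries where they do the work, as an engineer would, in place of code of your own. Each camera call takes 0.05 s, during which the arm holds its last target.

## Working session

There is one attempt and no reset: what is moved stays moved. The work goes in short steps, Python scripts to look and compute and a tool call to move; the robot and the scene stay as the last step left them, time stands still between calls to the robot, and variables do not carry over. Pictures are saved under pics/ and viewed, and the job is handed in when it is done.

Besides the shell and the picture viewer there is one more tool, called by a JSON object that holds its "fn" and its "kwargs", one argument or row to a line. send_rows: Moves the arm, as the interface text tells. Its arguments: {"type":"object","properties":{"motion":{"type":"array","items":{"type":"number"}},"grip_force":{"type":"number"}},"required":["motion"]}

```bash
mkdir -p pics; python3 - <<'E'
from plant import ctrl,cams
import cv2,numpy as np
s=ctrl.get_state();print(s)
for n in ["scene","side","wrist"]:
    p,d=cams.read_camera(n);cv2.imwrite(f"pics/{n}0.png",p[:,:,::-1]);np.savez(f"{n}0.npz",p=p,d=d);print(n,cams.camera_params(n))
E
```

```text
{'time': 0.0, 'qpos': array([-1.37900986e+00,  2.87196068e-01,  1.57817294e+00, -7.48418958e-06,
        1.27857516e+00, -1.49989145e-01]), 'dq': array([-0.00014856,  0.00030643, -0.00122634,  0.00070602,  0.00050857,
       -0.00058117]), 'joint_efforts': array([ 7.92632709e-04, -4.05976045e+01, -2.92624015e+01, -7.11216762e-05,
        5.72275356e-03, -4.17123658e-06]), 'eef_pos': array([ 0.2261412 , -0.63530197,  0.22992909]), 'tcp_rot': array([ 8.17055910e-01, -5.76557245e-01, -8.51055286e-04, -8.11243336e-04]), 'contact_force': array([-0.43719693,  0.16982807, -0.00660637]), 'wrist_torque': array([ 0.03605612, -0.03031677,  0.02838401]), 'opening': 0.99868985031468}
scene {'fx': 588.509061796182, 'fy': 588.509061796182, 'cx': 311.7591426556892, 'cy': 234.68915784068167, 'xyz': array([1.1013681 , 0.76818674, 1.1659696 ]), 'attitude': array([ 0.28358335,  0.89216509, -0.3348803 , -0.10713133])}
side {'fx': 535.6219349607459, 'fy': 535.6219349607459, 'cx': 323.0535180522852, 'cy': 236.22720090505132, 'xyz': array([-0.15087353,  0.69588541,  0.68806091]), 'attitude': array([-0.32884407,  0.80703678, -0.45244863,  0.18932367])}
wrist {'fx': 345.00379825586873, 'fy': 345.00379825586873, 'cx': 320.2202951767763, 'cy': 237.70184119353357, 'mount': array([[ 9.99999865e-01,  5.19682735e-04,  1.78597400e-05,
        -6.08581290e-04],
       [-5.01393361e-04,  9.54565213e-01,  2.98001681e-01,
        -7.66073868e-02],
       [ 1.37818042e-04, -2.98001650e-01,  9.54565345e-01,
        -1.42147107e-01],
       [ 0.00000000e+00,  0.00000000e+00,  0.00000000e+00,
         1.00000000e+00]])}
```

View pics/scene0.png

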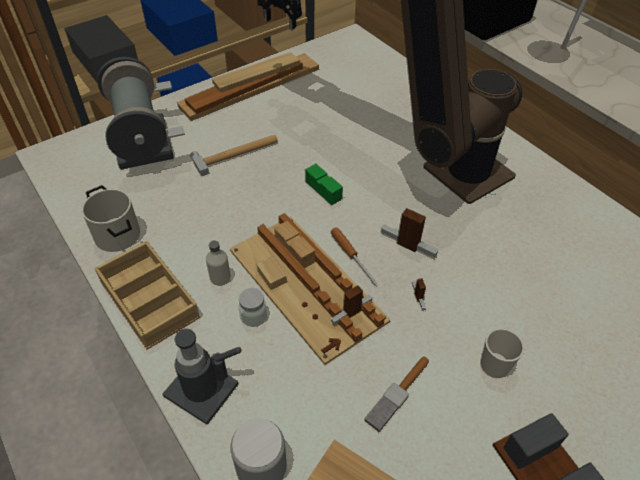

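View pics/side0.png

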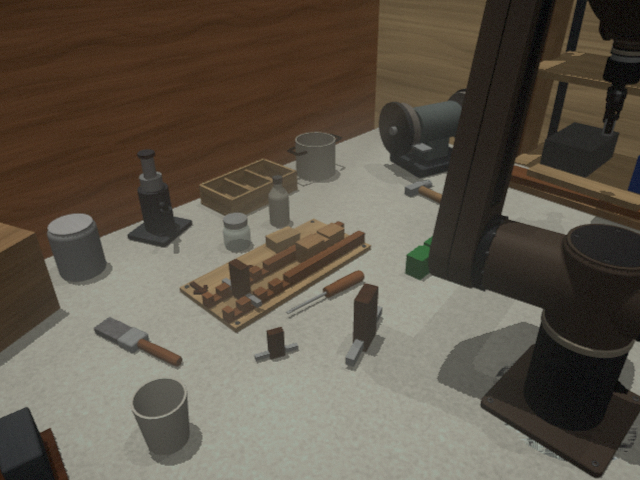

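View pics/wrist0.png

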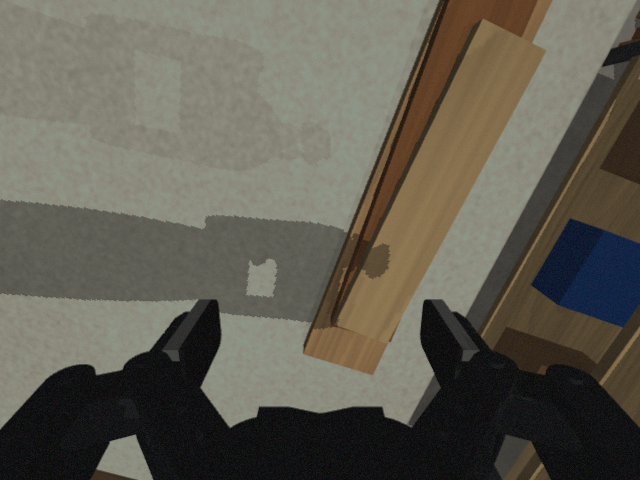

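```bash
cat > h.py <<'E'
import numpy as np,cv2
from scipy.spatial.transform import Rotation as R
from plant import ctrl,cams
def cloud(n,d,T=None):
    c=cams.camera_params(n)
    v,u=np.mgrid[:480,:640]
    P=np.stack([(u-c['cx'])/c['fx']*d,(v-c['cy'])/c['fy']*d,d],-1)
    if n=='wrist':
        P=P@c['mount'][:3,:3].T+c['mount'][:3,3]
        s=T; Rm=R.from_quat(s['tcp_rot']).as_matrix(); return P@Rm.T+s['eef_pos']
    return P@R.from_quat(c['attitude']).as_matrix().T+c['xyz']
E
python3 - <<'E'
from h import *
from plant import spotter
a=np.load('scene0.npz');b=np.load('side0.npz')
cv2.imwrite('pics/c1.png',cv2.resize(a['p'][200:370,220:450,::-1],None,fx=3.4,fy=3.4,interpolation=cv2.INTER_CUBIC))
cv2.imwrite('pics/c2.png',cv2.resize(b['p'][200:380,170:400,::-1],None,fx=3.3,fy=3.3,interpolation=cv2.INTER_CUBIC))
Pa=cloud('scene',a['d']);Pb=cloud('side',b['d'])
for u,v in [(352,300),(411,230),(419,291),(331,345),(293,240),(271,272),(325,183)]: print(u,v,Pa[v,u].round(3))
for n in ['stop','timber_mid','arrow','jig']:
  for c in ['scene','side']:
    if n=='stop' or c=='scene':
      cams.read_camera(c)
    for r in spotter.trace(n,c)[:4]:
      P=(Pa if c=='scene' else Pb)[r['mask']]
      print(n,c,round(r['conf'],2),r['bbox'],np.median(P,0).round(3),P.min(0).round(3),P.max(0).round(3))
print(ctrl.get_state()['time'])
E
```

```text
352 300 [0.592 0.206 0.084]
411 230 [0.341 0.121 0.077]
419 291 [0.432 0.257 0.048]
331 345 [0.674 0.242 0.02 ]
293 240 [ 0.589 -0.034  0.059]
271 272 [0.682 0.009 0.044]
325 183 [ 0.4   -0.158  0.052]
stop scene 0.83 [380.8, 207.9, 59.5, 48.9] [0.337 0.115 0.046] [ 0.229  0.005 -0.005] [1.101 0.768 1.166]
stop scene 0.81 [330.8, 284.9, 39.3, 38.5] [0.59  0.202 0.059] [0.528 0.141 0.008] [1.101 0.768 1.166]
stop scene 0.61 [412.1, 285.0, 12.7, 25.5] [0.425 0.255 0.028] [ 0.399  0.213 -0.005] [1.101 0.768 1.166]
stop side 0.75 [258.1, 326.8, 40.8, 34.5] [0.414 0.249 0.02 ] [-0.151  0.19  -0.004] [0.484 0.696 0.688]
stop side 0.74 [348.5, 285.6, 35.3, 80.1] [0.316 0.129 0.06 ] [-0.151 -0.028 -0.003] [0.438 0.696 0.688]
stop side 0.69 [223.8, 257.2, 37.7, 51.5] [0.57  0.202 0.057] [-0.151  0.108 -0.003] [0.73  0.696 0.688]
timber_mid scene 0.89 [274.7, 221.8, 42.2, 47.3] [ 0.591 -0.019  0.061] [ 0.564 -0.096  0.011] [1.101 0.768 1.166]
timber_mid scene 0.77 [303.6, 165.3, 39.1, 42.0] [ 0.402 -0.167  0.046] [ 0.341 -0.239 -0.004] [1.101 0.768 1.166]
timber_mid scene 0.42 [231.1, 215.0, 1
[... 567 characters left out ...]
48.1] [0.631 0.101 0.014] [ 0.518 -0.158 -0.004] [1.101 0.768 1.166]
arrow scene 0.52 [323.8, 338.8, 17.0, 12.7] [0.668 0.241 0.019] [0.651 0.229 0.014] [0.699 0.257 0.026]
arrow side 0.64 [191.5, 284.2, 16.5, 8.9] [0.664 0.242 0.017] [0.65  0.226 0.01 ] [0.695 0.255 0.02 ]
jig scene 0.97 [230.1, 215.7, 160.1, 148.7] [0.63  0.102 0.014] [ 0.518 -0.158 -0.005] [1.101 0.768 1.166]
jig scene 0.54 [239.0, 290.2, 30.6, 37.2] [0.777 0.08  0.065] [ 0.739  0.013 -0.003] [1.101 0.768 1.166]
jig side 0.78 [178.9, 220.3, 194.0, 117.9] [0.556 0.107 0.013] [-0.151 -0.196 -0.004] [0.734 0.696 0.688]
jig side 0.31 [224.3, 211.0, 29.7, 40.6] [0.75  0.077 0.048] [-0.151  0.032 -0.001] [0.869 0.696 0.688]
0.8
```

```bash
echo
```

```text
(no output)
```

View pics/c1.png

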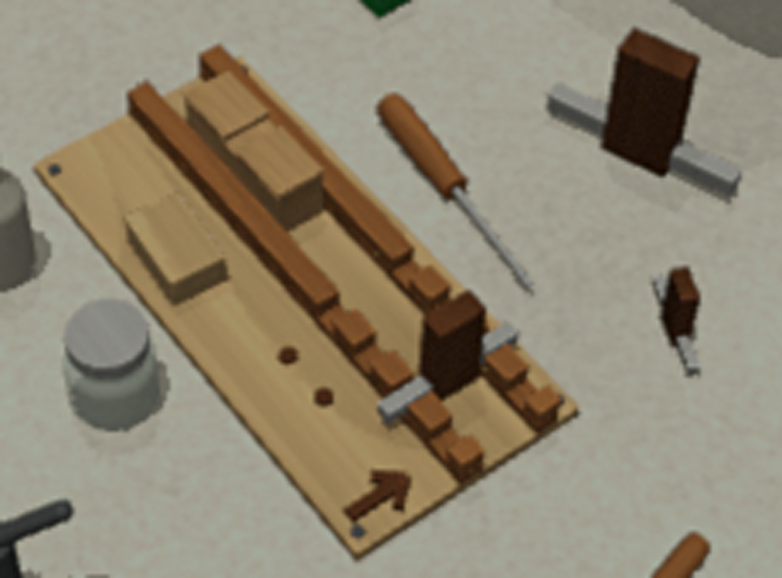

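View pics/c2.png

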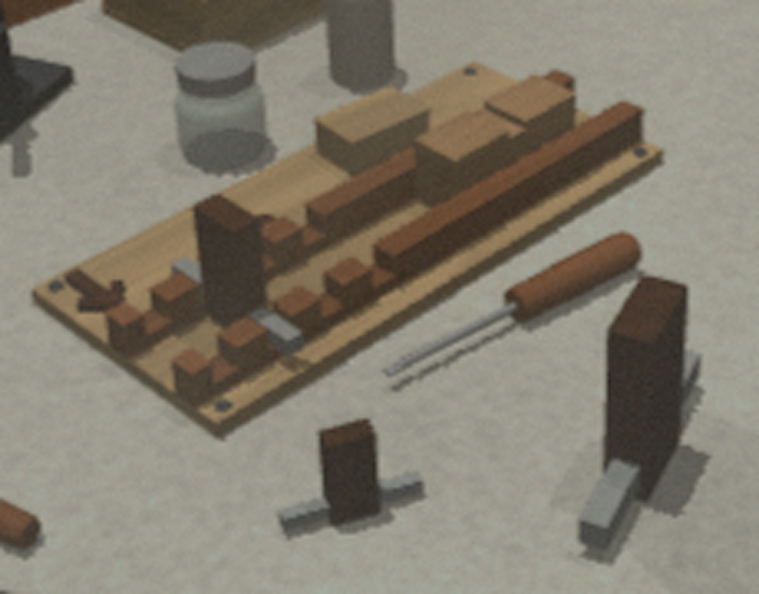

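```bash
python3 - <<'E'
from h import *
from scipy.optimize import minimize
a=np.load('scene0.npz');b=np.load('side0.npz')
C=[cloud('scene',a['d']).reshape(-1,3),cloud('side',b['d']).reshape(-1,3)]
def fit(P,w,h,init):  # not used
    pass
for nm,Q in zip(['scene','side'],C):
    m=(Q[:,0]>.48)&(Q[:,0]<.78)&(Q[:,1]>-.2)&(Q[:,1]<.32)
    Q=Q[m]
    J=Q[(Q[:,2]>.008)&(Q[:,2]<.016)]
    im=np.zeros((560,400),np.uint8)
    ij=((J[:,:2]-[.45,-.22])*1000).round().astype(int); ok=(ij>=0).all(1)&(ij[:,0]<400)&(ij[:,1]<560)
    im[ij[ok,1],ij[ok,0]]=255
    im=cv2.morphologyEx(im,cv2.MORPH_CLOSE,np.ones((9,9)))
    im=cv2.morphologyEx(im,cv2.MORPH_OPEN,np.ones((5,5)))
    cs,_=cv2.findContours(im,0,2);c=max(cs,key=cv2.contourArea)
    r=cv2.minAreaRect(c);print(nm,'base rect',r, (np.array(r[0])/1000+[.45,-.22]).round(4), np.median(J[:,2]))
    # rail tops
    K=Q[(Q[:,2]>.034)&(Q[:,2]<.041)]
    im2=np.zeros((560,400),np.uint8)
    ij=((K[:,:2]-[.45,-.22])*1000).round().astype(int)
    ok=(ij>=0).all(1)&(ij[:,0]<400)&(ij[:,1]<560); im2[ij[ok,1],ij[ok,0]]=255
    H=Q[(Q[:,2]>.05)&(Q[:,2]<.12)]
    im3=np.zeros_like(im2);ij=((H[:,:2]-[.45,-.22])*1000).round().astype(int);ok=(ij>=0).all(1)&(ij[:,0]<400)&(ij[:,1]<560); im3[ij[ok,1],ij[ok,0]]=255
    cv2.imwrite(f'pics/bev_{nm}.png',np.dstack([im//2,im2,im3]))
E
python3 -c "
import cv2,numpy as np
cv2.imwrite('pics/bev.png',np.hstack([cv2.imread('pics/bev_scene.png'),cv2.imread('pics/bev_side.png')]))"
```

```text
scene base rect ((219.9581298828125, 281.124267578125), (88.86209106445312, 407.7248229980469), 0.9765379428863525) [0.67   0.0611] 0.012631259436794884
side base rect ((81.9566879272461, 279.46575927734375), (24.462427139282227, 405.24609375), 0.7716136574745178) [0.532  0.0595] 0.011689736208427393
```

View pics/bev.png

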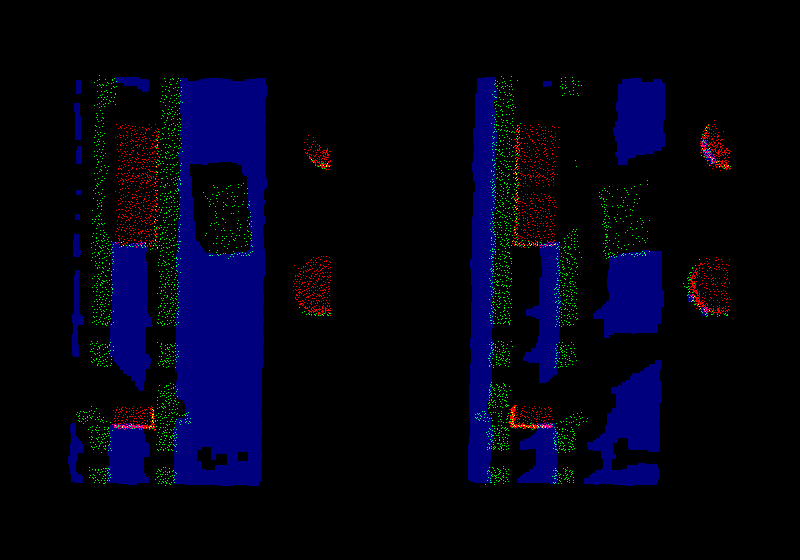

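{"fn": "send_rows", "kwargs": {
  "motion": [0,0,0,0.11,8.5,0,0,0,0.11,8.5,0,0,0,0.11,8.5,-4.3,-1.9,0,0,8.5,-4.3,-1.9,0,0,8.5,-4.3,-1.9,0,0,8.5,-4.3,-1.9,0,0,8.5,-4.3,-1.9,0,0,8.5,-4.3,-1.9,0,0,8.5,-4.3,-1.9,0,0,8.5,-4.3,-1.9,0,0,8.5]
}}

```text
time: 1.9
eef_pos: [0.3816, -0.2862, 0.2303]
tcp_rot: [-0.702, 0.712, -0.002, -0.0]
contact_force: [0.9, -0.3, 0.3]
opening: 0.996
```

{"fn": "send_rows", "kwargs": {
  "motion": [-4.4,-1.85,0,0,8.5,-4.4,-1.85,0,0,8.5,-4.4,-1.85,0,0,8.5,-4.4,-1.85,0,0,8.5,-4.4,-1.85,0,0,8.5,-4.4,-1.85,0,0,8.5,-4.4,-1.85,0,0,8.5,-4.4,-1.85,0,0,8.5,-4.4,-1.85,0,0,8.5,-4.4,-1.85,0,0,8.5,-4.4,-1.85,0,0,8.5,0,0,0,0,8.5]
}}

```text
time: 3.1
eef_pos: [0.5989, 0.2217, 0.2335]
tcp_rot: [-0.704, 0.71, -0.008, 0.003]
contact_force: [0.7, -0.1, -0.4]
opening: 0.99
```

```bash
python3 - <<'E'
from h import *
from plant import spotter
s=ctrl.get_state();print(s['time'],s['eef_pos'],s['tcp_rot'],s['contact_force'])
p,d=cams.read_camera('wrist');cv2.imwrite("pics/w1.png",p[:,:,::-1]);np.savez('w1.npz',p=p,d=d,pos=s['eef_pos'],rot=s['tcp_rot'])
P=cloud('wrist',d,s)
for n in ['stop','arrow']:
  for r in spotter.trace(n,'wrist')[:3]:
    Q=P[r['mask']];print(n,round(r['conf'],2),r['bbox'],np.median(Q,0).round(4))
E
```

```text
3.1 [0.59889372 0.22166136 0.23350213] [-0.70405636  0.71009333 -0.00784535  0.00324893] [ 0.7483171  -0.05179881 -0.4091723 ]
stop 0.89 [273.1, 335.6, 60.8, 49.2] [0.4243 0.2466 0.0268]
stop 0.84 [384.1, 392.2, 46.3, 31.6] [0.3421 0.1131 0.0188]
stop 0.7 [335.3, 168.5, 25.3, 111.0] [0.5954 0.1981 0.0962]
arrow 0.76 [284.8, 107.7, 34.6, 52.1] [0.6682 0.2402 0.0175]
arrow 0.43 [369.8, 302.0, 171.7, 31.4] [0.475  0.0209 0.0216]
```

View pics/w1.png

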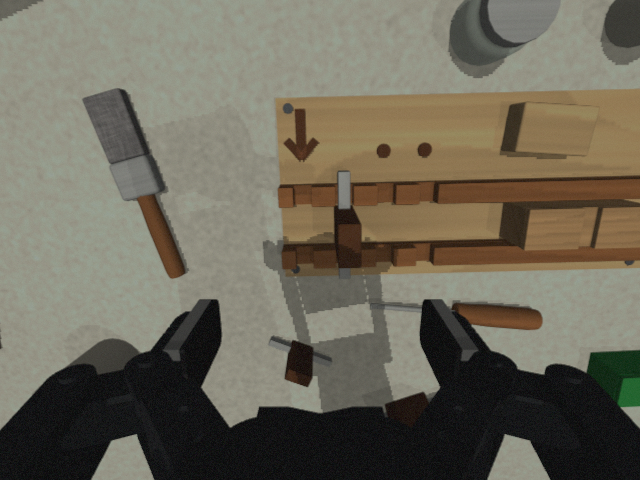

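```bash
cat > m.py <<'E'
from h import *
import sys
f=sys.argv[1] if len(sys.argv)>1 else None
if f: z=np.load(f);p,d=z['p'],z['d'];s=dict(eef_pos=z['pos'],tcp_rot=z['rot'])
P=cloud('wrist',d,s).reshape(-1,3); P=P[(d.ravel()>0)]
def band(z0,z1,x0=.5,x1=.72,y0=-.16,y1=.28):
    m=(P[:,2]>z0)&(P[:,2]<z1)&(P[:,0]>x0)&(P[:,0]<x1)&(P[:,1]>y0)&(P[:,1]<y1);return P[m]
def rect(Q,nm):
    c=np.percentile(Q[:,:2],[2,98],axis=0);r=cv2.minAreaRect((Q[:,:2]*1000).astype(np.float32));print(nm,len(Q),Q.mean(0).round(4),c.round(4).tolist(),[np.round(v,1) for v in r])
rect(band(.088,.110,.54,.64,.15,.25),'stoptop')
K=band(.033,.043)
L=K[(K[:,0]<.585)&(K[:,1]<.10)&(K[:,1]>-.1)];Rr=K[(K[:,0]>.585)&(K[:,0]<.64)&(K[:,1]<.10)&(K[:,1]>-.1)]
for q,n in((L,'railL'),(Rr,'railR')):
    if len(q)>50:
        # bin edges
        for y0 in np.arange(-.1,.1,.04):
            w=q[(q[:,1]>y0)&(q[:,1]<y0+.04)]
            if len(w)>30: print(n,round(y0+.02,3),np.percentile(w[:,0],[2,98]).round(4),np.median(w[:,2]).round(4))
# y profile rail tops past .1
for xc,n in((.545,'L'),(.615,'R')):
    q=K[(abs(K[:,0]-xc)<.012)&(K[:,1]>.09)]
    h,e=np.histogram(q[:,1],bins=np.arange(.09,.28,.002));print(n,[(round(e[i],3),int(h[i])) for i in range(len(h)) if h[i]>0])
B=band(.008,.017,.5,.72);
print('base ymax',np.percentile(B[:,1],99.5))
E
python3 m.py w1.npz
```

```text
stoptop 1103 [0.5847 0.1974 0.097 ] [[0.5643, 0.1877], [0.603, 0.2069]] [array([583.2, 197. ]), array([40.2, 20.2]), np.float64(0.8)]
railL -0.08 [0.5452 0.5589] 0.0375
railL -0.04 [0.5445 0.5605] 0.0374
railL -0.0 [0.5438 0.5606] 0.0374
railL 0.04 [0.5433 0.5824] 0.0374
railL 0.08 [0.5426 0.5621] 0.0374
railR -0.08 [0.6074 0.6304] 0.0375
railR -0.04 [0.6068 0.6299] 0.0374
railR -0.0 [0.6061 0.6292] 0.0375
railR 0.04 [0.5889 0.6287] 0.0374
railR 0.08 [0.6085 0.628 ] 0.0375
L [(np.float64(0.09), 27), (np.float64(0.092), 21), (np.float64(0.094), 28), (np.float64(0.096), 28), (np.float64(0.098), 22), (np.float64(0.1), 23), (np.float64(0.102), 40), (np.float64(0.12), 4), (np.float64(0.122), 26), (np.float64(0.124), 29), (np.float64(0.126), 24), (np.float64(0.128), 27), (np.float64(0.13), 30), (np.float64(0.132), 26), (np.float64(0.134), 26), (np.float64(0.136), 26), (np.float64(0.138), 26), (np.float64(0.14), 27), (np.float64(0.142), 26), (np.float64(0.144), 27), (np.float64(0.162), 1), (np.float64(0.164), 30), (np.float64(0.166), 27), (np.float64(0.168), 30), (np.float64(0.17), 29), (np
[... 1629 characters left out ...]
), (np.float64(0.192), 43), (np.float64(0.194), 46), (np.float64(0.196), 48), (np.float64(0.198), 48), (np.float64(0.2), 47), (np.float64(0.202), 47), (np.float64(0.206), 20), (np.float64(0.208), 40), (np.float64(0.21), 40), (np.float64(0.212), 40), (np.float64(0.214), 40), (np.float64(0.216), 40), (np.float64(0.218), 42), (np.float64(0.22), 41), (np.float64(0.222), 42), (np.float64(0.224), 40), (np.float64(0.226), 42), (np.float64(0.228), 44), (np.float64(0.23), 17), (np.float64(0.248), 38), (np.float64(0.25), 40), (np.float64(0.252), 40), (np.float64(0.254), 41), (np.float64(0.256), 41), (np.float64(0.258), 41), (np.float64(0.26), 42), (np.float64(0.262), 26)]
base ymax 0.26230131815258195
```

{"fn": "send_rows", "kwargs": {
  "motion": [1.2,1.0,0,-0.025,8.5,1.2,0.9,2,0,8.5,0,0,3,0,8.5,0,0,3,0,8.5,0,0,0,0,8.5]
}}

```text
time: 3.75
eef_pos: [0.5791, 0.1837, 0.1553]
tcp_rot: [0.709, -0.706, 0.011, -0.004]
contact_force: [-0.4, -1.2, -0.8]
opening: 0.996
```

```bash
cat > st.py <<'E'
from h import *
s=ctrl.get_state();M=R.from_quat(s['tcp_rot']).as_matrix();print(s['time'].__round__(2),s['eef_pos'].round(4),'x',M[:,0].round(4),'z',M[:,2].round(4),s['contact_force'].round(1),round(s['opening'],3))
E
python3 st.py
```

```text
3.75 [0.5791 0.1837 0.1553] x [ 0.0041 -0.9999  0.0099] z [ 0.0202 -0.0098 -0.9997] [-0.4 -1.2 -0.8] 0.996
```

{"fn": "send_rows", "kwargs": {
  "motion": [0,0,0,0,8.5,0,0,0,0,8.5,0,0,0,0,8.5]
}}

```text
time: 4.05
eef_pos: [0.5806, 0.1815, 0.1597]
tcp_rot: [0.707, -0.707, 0.012, -0.006]
contact_force: [0.3, -0.7, 0.6]
opening: 0.999
```

```bash
python3 st.py
```

```text
4.05 [0.5806 0.1815 0.1597] x [ 6.0e-04 -1.0e+00  9.4e-03] z [ 0.0252 -0.0094 -0.9996] [ 0.3 -0.7  0.6] 0.999
```

{"fn": "send_rows", "kwargs": {
  "motion": [0,0,0,0,8.5,0,0,0,0,8.5,0,0,0,0,8.5,0,0,0,0,8.5,0,0,0,0,8.5,0,0,0,0,8.5]
}}

```text
time: 4.65
eef_pos: [0.5828, 0.1823, 0.164]
tcp_rot: [0.707, -0.707, 0.014, -0.008]
contact_force: [-0.6, 0.9, 0.2]
opening: 0.995
```

```bash
python3 st.py
```

```text
4.65 [0.5828 0.1823 0.164 ] x [ 0.0012 -1.      0.0085] z [ 0.0321 -0.0084 -0.9995] [-0.6  0.9  0.2] 0.995
```

{"fn": "send_rows", "kwargs": {
  "motion": [-1.5,0.2,1,-0.015,8.5,0,0.1,3,0,8.5,0,0.1,2.5,0,8.5,0,0,0,0,8.5]
}}

```text
time: 5.05
eef_pos: [0.5806, 0.2003, 0.0961]
tcp_rot: [0.714, -0.7, 0.014, -0.009]
contact_force: [-0.1, -0.5, -0.8]
opening: 0.996
```

```bash
python3 st.py; python3 - <<'E'
from h import *
s=ctrl.get_state()
p,d=cams.read_camera('wrist');cv2.imwrite("pics/w2.png",p[:,:,::-1]);np.savez('w2.npz',p=p,d=d,pos=s['eef_pos'],rot=s['tcp_rot'])
E
python3 st.py; python3 m.py w2.npz | cut -c1-400
```

```text
5.05 [0.5806 0.2003 0.0961] x [ 0.0191 -0.9998  0.0075] z [ 0.0336 -0.0069 -0.9994] [-0.1 -0.5 -0.8] 0.996
5.1 [0.5817 0.2005 0.0979] x [ 0.0191 -0.9998  0.0071] z [ 0.0362 -0.0064 -0.9993] [-1.   0.8  0.6] 0.994
stoptop 3828 [0.5851 0.1975 0.0973] [[0.5644, 0.1875], [0.603, 0.2071]] [array([583. , 200.9]), array([40.8, 85.9]), np.float64(0.3)]
railL -0.0 [0.544  0.5615] 0.0374
railL 0.04 [0.5438 0.5829] 0.0375
railL 0.08 [0.5429 0.5621] 0.0374
railR -0.0 [0.6059 0.6288] 0.0374
railR 0.04 [0.5876 0.6284] 0.0375
railR 0.08 [0.6082 0.6278] 0.0375
L [(np.float64(0.09), 62), (np.float64(0.092), 65), (np.float64(0.094), 63), (np.float64(0.096), 64), (np.float64(0.098), 59), (np.float64(0.1), 65), (np.float64(0.102), 110), (np.float64(0.104), 2), (np.float64(0.122), 1), (np.float64(0.126), 1), (np.float64(0.128), 1), (np.float64(0.132), 3), (np.float64(0.134), 61), (np.float64(0.136), 68), (np.float64(0.138), 68), (np.float64(0.14), 66), (np.f
R [(np.float64(0.09), 107), (np.float64(0.092), 104), (np.float64(0.094), 106), (np.float64(0.096), 108), (np.float64(0.098), 106), (np.float64(0.1), 108), (np.float64(0.102), 117), (np.float64(0.104), 120), (np.float64(0.122), 58), (np.float64(0.124), 113), (np.float64(0.126), 109), (np.float64(0.128), 109), (np.float64(0.13), 116), (np.float64(0.132), 111), (np.float64(0.134), 110), (np.float64(
base ymax 0.2627930940034221
```

View pics/w2.png

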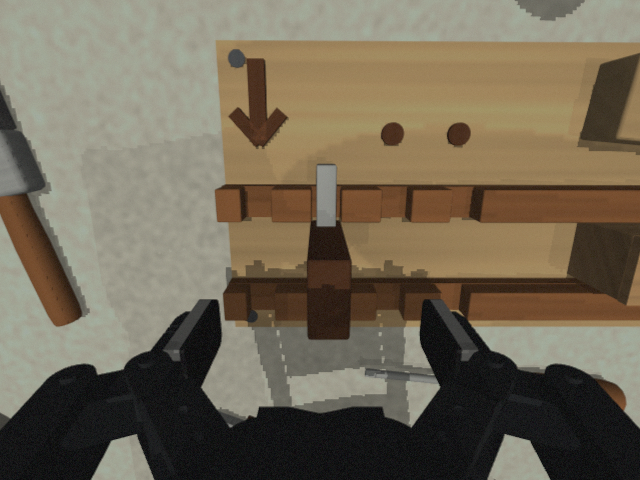

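{"fn": "send_rows", "kwargs": {
  "motion": [0.3,0.05,2.3,0,8.5,0,0.05,2.3,0,8.5,0,0,0.05,0,4,0,0,0.05,0,1.5,0,0,0.05,0,1.0],
  "grip_force": 40
}}

```text
time: 5.6
eef_pos: [0.5871, 0.2002, 0.0565]
tcp_rot: [0.715, -0.699, 0.018, -0.015]
contact_force: [0.5, -0.3, 0.0]
opening: 0.51
```

```bash
python3 st.py
```

```text
5.6 [0.5871 0.2002 0.0565] x [ 0.0216 -0.9998  0.0049] z [ 0.047  -0.0039 -0.9989] [ 0.5 -0.3  0. ] 0.51
```

{"fn": "send_rows", "kwargs": {
  "motion": [0.3,0.3,0.05,0,2.5,0,0.1,0.05,0,1.0,0,0.1,0.05,0,1.0]
}}

```text
time: 5.9
eef_pos: [0.5841, 0.1974, 0.0584]
tcp_rot: [0.715, -0.699, 0.02, -0.017]
contact_force: [-0.2, 0.2, -1.2]
opening: 0.225
```

```bash
python3 st.py
```

```text
5.9 [0.5841 0.1974 0.0584] x [ 0.0218 -0.9998  0.0041] z [ 0.0528 -0.0029 -0.9986] [-0.2  0.2 -1.2] 0.225
```

{"fn": "send_rows", "kwargs": {
  "motion": [0,0.05,0,0,1.0,0,-0.05,-1.6,0,1.0,0,-0.05,-1.6,0,1.0]
}}

```text
time: 6.2
eef_pos: [0.5813, 0.197, 0.0897]
tcp_rot: [0.714, -0.699, 0.019, -0.016]
contact_force: [0.9, 0.2, -1.3]
opening: 0.23
```

```bash
python3 st.py
```

```text
6.2 [0.5813 0.197  0.0897] x [ 0.0215 -0.9998  0.0047] z [ 0.0493 -0.0037 -0.9988] [ 0.9  0.2 -1.3] 0.23
```

{"fn": "send_rows", "kwargs": {
  "motion": [-2.1,-0.15,0,0,1.0,-2.1,-0.15,0.1,0,1.0,0,0,0.1,0,1.0]
}}

```text
time: 6.5
eef_pos: [0.5868, 0.2403, 0.0964]
tcp_rot: [0.714, -0.7, 0.021, -0.02]
contact_force: [0.5, 0.3, -0.2]
opening: 0.228
```

```bash
python3 st.py; python3 - <<'E'
from h import *
s=ctrl.get_state()
p,d=cams.read_camera('wrist');cv2.imwrite("pics/w3.png",p[:,:,::-1]);np.savez('w3.npz',p=p,d=d,pos=s['eef_pos'],rot=s['tcp_rot'])
P=cloud('wrist',d,s);
Q=P[(P[...,0]>.615)&(P[...,0]<.645)&(P[...,2]>.05)&(P[...,2]<.08)&(P[...,1]>.2)&(P[...,1]<.28)]
print('bar',len(Q),Q.mean(0),np.percentile(Q,[2,98],axis=0))
for x in (.62,.63,.635):
  q=Q[abs(Q[:,0]-x)<.003]
  if len(q):print(x,len(q),np.percentile(q[:,1],[2,50,98]),np.median(q[:,2]))
p2,_=cams.read_camera('side');cv2.imwrite("pics/s3.png",cv2.resize(p2[180:340,150:390,::-1],None,fx=3.2,fy=3.2))
E
python3 st.py
```

```text
6.5 [0.5868 0.2403 0.0964] x [ 0.0199 -0.9998  0.0029] z [ 0.0581 -0.0018 -0.9983] [ 0.5  0.3 -0.2] 0.228
bar 1347 [0.62941398 0.24143383 0.07308187] [[0.61566396 0.23569495 0.06971796]
 [0.64208222 0.24739502 0.07461954]]
0.62 264 [0.23575058 0.24128285 0.24677197] 0.07326238008449695
0.63 304 [0.23550087 0.24147916 0.24741714] 0.07323156020227
0.635 306 [0.23569953 0.24159569 0.24749125] 0.07333277825324012
6.6 [0.5865 0.2386 0.0955] x [ 0.019  -0.9998  0.0042] z [ 0.0569 -0.0031 -0.9984] [ 0.6  0.  -1.1] 0.231
```

View pics/w3.png

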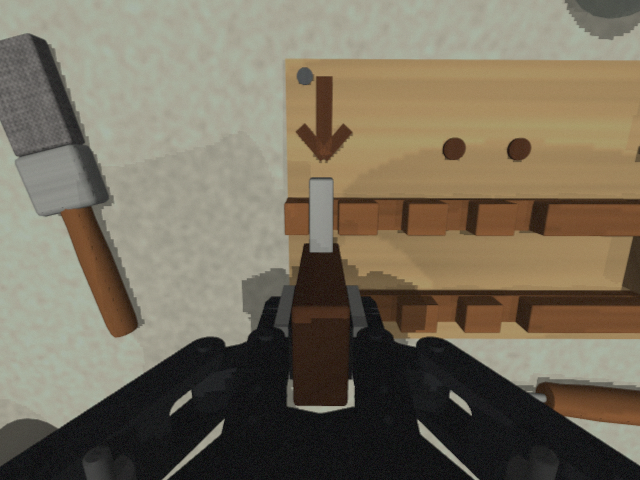

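View pics/s3.png

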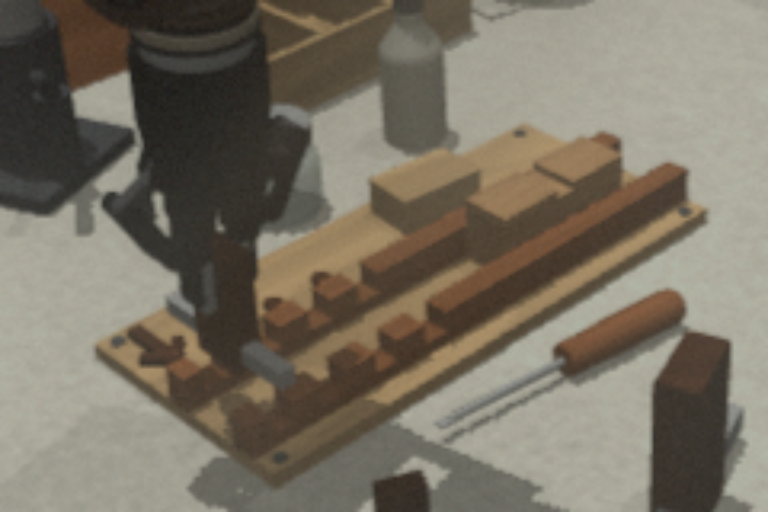

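{"fn": "send_rows", "kwargs": {
  "motion": [0,0.3,1.0,0,1.0,0,0.25,0.8,0,1.0,0,0,0.05,0,1.0]
}}

```text
time: 6.9
eef_pos: [0.5811, 0.2364, 0.0755]
tcp_rot: [0.713, -0.701, 0.021, -0.018]
contact_force: [0.1, 0.2, -1.4]
opening: 0.23
```

```bash
python3 st.py
```

```text
6.9 [0.5811 0.2364 0.0755] x [ 0.0175 -0.9998  0.0051] z [ 0.0555 -0.0041 -0.9984] [ 0.1  0.2 -1.4] 0.23
```

{"fn": "send_rows", "kwargs": {
  "motion": [-0.25,0,0.05,0,1.0,0,0,0.08,0,1.0]
}}

```text
time: 7.1
eef_pos: [0.5809, 0.2381, 0.0731]
tcp_rot: [0.713, -0.701, 0.021, -0.017]
contact_force: [0.4, -0.2, -1.0]
opening: 0.226
```

```bash
python3 st.py
```

```text
7.1 [0.5809 0.2381 0.0731] x [ 0.0164 -0.9998  0.0056] z [ 0.0545 -0.0047 -0.9985] [ 0.4 -0.2 -1. ] 0.226
```

{"fn": "send_rows", "kwargs": {
  "motion": [-0.07,-0.05,0.5,0,1.0,0,0,0.5,0,1.0]
}}

```text
time: 7.3
eef_pos: [0.5825, 0.2388, 0.0633]
tcp_rot: [0.713, -0.701, 0.021, -0.018]
contact_force: [-0.5, 0.5, -1.7]
opening: 0.227
```

```bash
python3 st.py
```

```text
7.3 [0.5825 0.2388 0.0633] x [ 0.0162 -0.9999  0.0052] z [ 0.0557 -0.0043 -0.9984] [-0.5  0.5 -1.7] 0.227
```

{"fn": "send_rows", "kwargs": {
  "motion": [0,0,0.4,0,1.0,0,0,0.15,0,1.0,0,0,0,0,2.4]
}}

```text
time: 7.6
eef_pos: [0.5833, 0.2389, 0.0581]
tcp_rot: [0.713, -0.701, 0.021, -0.018]
contact_force: [-0.2, -0.0, -0.3]
opening: 0.281
```

```bash
python3 st.py
```

```text
7.6 [0.5833 0.2389 0.0581] x [ 0.0163 -0.9999  0.0055] z [ 0.055  -0.0046 -0.9985] [-0.2 -0.  -0.3] 0.281
```

{"fn": "send_rows", "kwargs": {
  "motion": [0,0,0,0,5,0,0,0,0,5,0,-0.1,-2.5,0,5,0,-0.1,-3,0,5,0,-0.1,-3,0,5]
}}

```text
time: 8.1
eef_pos: [0.5777, 0.2384, 0.1385]
tcp_rot: [0.713, -0.701, 0.018, -0.012]
contact_force: [-0.3, 0.1, -0.3]
opening: 0.581
```

```bash
python3 st.py; python3 - <<'E'
from h import *
s=ctrl.get_state()
p,d=cams.read_camera('wrist');cv2.imwrite("pics/w4.png",p[:,:,::-1]);np.savez('w4.npz',p=p,d=d,pos=s['eef_pos'],rot=s['tcp_rot'])
P=cloud('wrist',d,s).reshape(-1,3)
def sel(x0,x1,y0,y1,z0,z1):
    m=(P[:,0]>x0)&(P[:,0]<x1)&(P[:,1]>y0)&(P[:,1]<y1)&(P[:,2]>z0)&(P[:,2]<z1);return P[m]
T=sel(.55,.62,.21,.27,.085,.115);print('top',len(T),T.mean(0),np.percentile(T,[2,98],axis=0).round(4).tolist())
B=sel(.630,.645,.225,.255,.02,.06);print('barR',len(B),np.percentile(B,[2,50,98],axis=0).round(4).tolist())
B=sel(.520,.54,.225,.255,.02,.06);print('barL',len(B),B.size and np.percentile(B,[2,50,98],axis=0).round(4).tolist())
E
```

```text
8.1 [0.5777 0.2384 0.1385] x [ 0.0161 -0.9998  0.0081] z [ 0.0425 -0.0074 -0.9991] [-0.3  0.1 -0.3] 0.581
top 2443 [0.58318443 0.23914451 0.09698521] [[0.5624, 0.2296, 0.0885], [0.6012, 0.2487, 0.0987]]
barR 203 [[0.6305, 0.2344, 0.0297], [0.6342, 0.2401, 0.0344], [0.6381, 0.2458, 0.0359]]
barL 139 [[0.5245, 0.2329, 0.0332], [0.5286, 0.2384, 0.0344], [0.5393, 0.2527, 0.0368]]
```

View pics/w4.png

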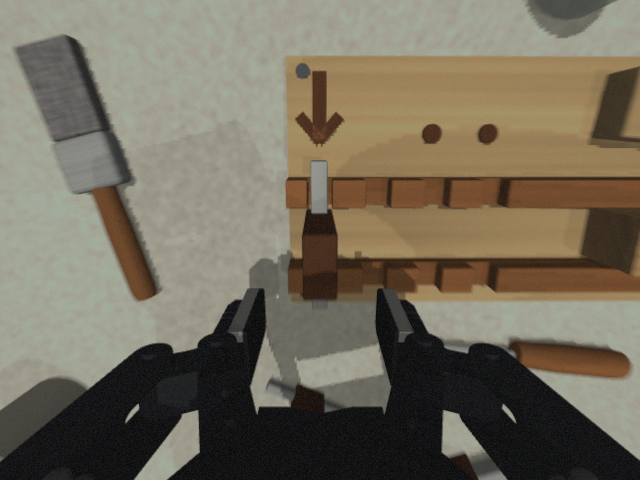

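{"fn": "send_rows", "kwargs": {
  "motion": [4.6,-0.06,0,0,0,4.6,-0.06,0,0,0,4.6,-0.06,0,0,0,4.6,-0.06,0,0,0,4.6,-0.06,0,0,0,4.6,-0.06,0,0,0,4.6,-0.06,0,0,0,4.6,-0.06,0,0,0,0,0,0,0,0]
}}

```text
time: 9.05
eef_pos: [0.597, -0.1398, 0.1524]
tcp_rot: [0.715, -0.698, 0.027, -0.023]
contact_force: [-0.3, 0.6, -1.0]
opening: 0.004
```

```bash
python3 st.py; python3 - <<'E'
from h import *
s=ctrl.get_state()
p,d=cams.read_camera('wrist');cv2.imwrite("pics/w5.png",p[:,:,::-1]);np.savez('w5.npz',p=p,d=d,pos=s['eef_pos'],rot=s['tcp_rot'])
P=cloud('wrist',d,s).reshape(-1,3)
def sel(x0,x1,y0,y1,z0,z1):
    m=(P[:,0]>x0)&(P[:,0]<x1)&(P[:,1]>y0)&(P[:,1]<y1)&(P[:,2]>z0)&(P[:,2]<z1);return P[m]
T=sel(.55,.625,-.15,.08,.055,.067);print('timber',len(T),T.mean(0),np.percentile(T,[1,99],axis=0).round(4).tolist())
E
python3 st.py
```

```text
9.05 [ 0.597  -0.1398  0.1524] x [ 0.0228 -0.9997  0.0067] z [ 0.0697 -0.005  -0.9976] [-0.3  0.6 -1. ] 0.004
timber 9013 [ 0.58770899 -0.03493904  0.06085738] [[0.5671, -0.0944, 0.0552], [0.6072, 0.0242, 0.063]]
9.1 [ 0.5967 -0.1374  0.152 ] x [ 0.0241 -0.9997  0.0049] z [ 0.0687 -0.0032 -0.9976] [-0.   0.1 -0.5] -0.004
```

View pics/w5.png

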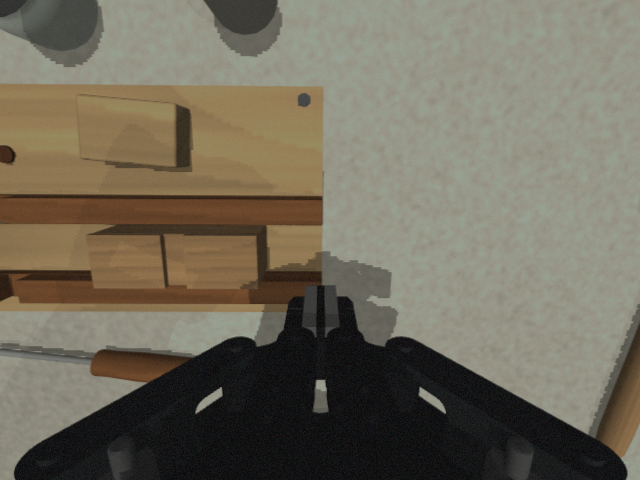

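{"fn": "send_rows", "kwargs": {
  "motion": [-0.5,0.5,2,0,0,0,0.4,3,0,0,0,0.4,3,0,0,0,0.3,2.8,0,0,0,0.1,0.1,0,0]
}}

```text
time: 9.6
eef_pos: [0.5885, -0.1285, 0.0403]
tcp_rot: [0.716, -0.697, 0.027, -0.025]
contact_force: [-0.8, 0.3, -0.5]
opening: 0.002
```

```bash
python3 st.py; python3 - <<'E'
from h import *
p2,_=cams.read_camera('side');cv2.imwrite("pics/s6.png",cv2.resize(p2[150:330,200:440,::-1],None,fx=3.2,fy=3.2))
p2,_=cams.read_camera('scene');cv2.imwrite("pics/c6.png",cv2.resize(p2[150:330,200:440,::-1],None,fx=3.2,fy=3.2))
E
```

```text
9.6 [ 0.5885 -0.1285  0.0403] x [ 0.027  -0.9996  0.0047] z [ 0.0732 -0.0027 -0.9973] [-0.8  0.3 -0.5] 0.002
```

View pics/s6.png

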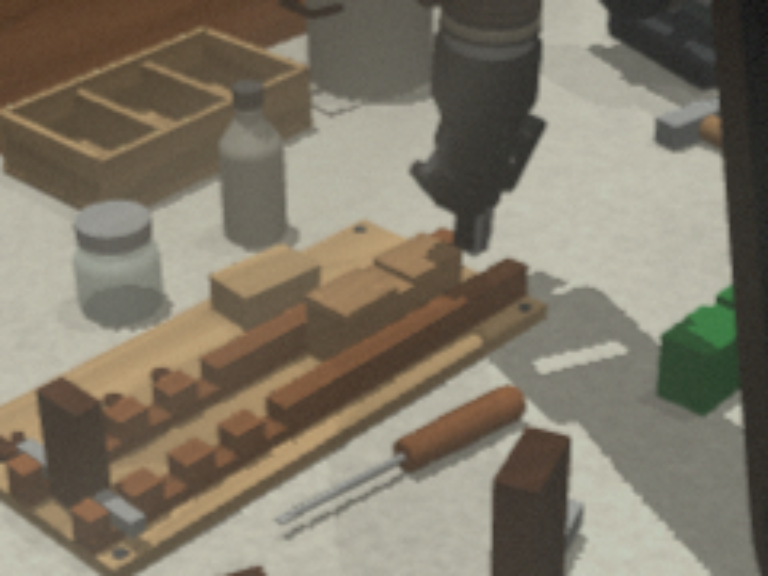

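View pics/c6.png

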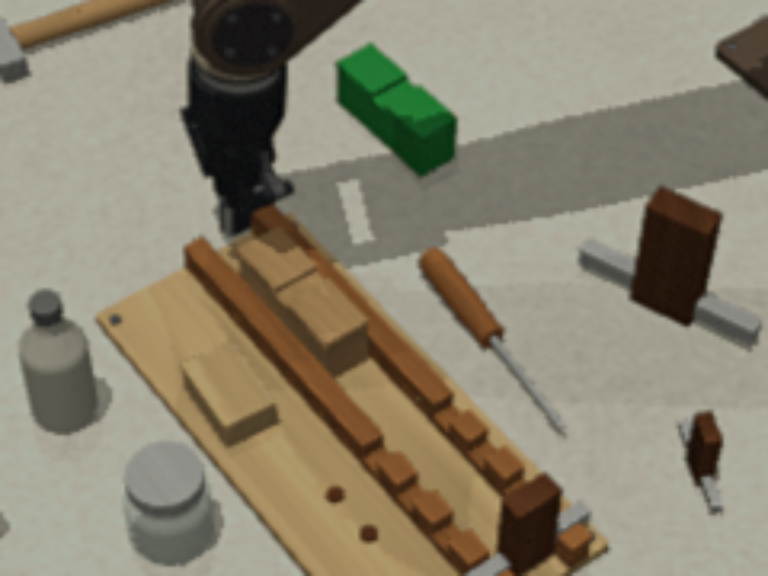

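{"fn": "send_rows", "kwargs": {
  "motion": [-1.2,0.04,0.05,0,0,-1.2,0.04,0.06,0,0,-1.5,0.04,0.06,0,0,-1.5,0.04,0.06,0,0,-1.5,0.04,0.06,0,0]
}}

```text
time: 10.2
eef_pos: [0.5927, -0.0576, 0.0483]
tcp_rot: [0.716, -0.697, 0.037, -0.028]
contact_force: [-0.0, -2.2, 0.7]
opening: 0.0
```

```bash
python3 st.py
```

```text
10.2 [ 0.5927 -0.0576  0.0483] x [ 0.0268 -0.9995  0.0138] z [ 0.0932 -0.0113 -0.9956] [-0.  -2.2  0.7] 0.0
```

{"fn": "send_rows", "kwargs": {
  "motion": [-2,0.15,0.25,0,0,-2,0.12,0.2,0,0,-2,0.12,0.2,0,0,-2,0.12,0.2,0,0]
}}

```text
time: 10.6
eef_pos: [0.5896, 0.0264, 0.0428]
tcp_rot: [0.717, -0.695, 0.043, -0.03]
contact_force: [0.4, -2.5, 0.8]
opening: -0.004
```

```bash
python3 st.py
```

```text
10.6 [0.5896 0.0264 0.0428] x [ 0.0288 -0.9994  0.0196] z [ 0.1041 -0.0165 -0.9944] [ 0.4 -2.5  0.8] -0.004
```

{"fn": "send_rows", "kwargs": {
  "motion": [-1.7,0.15,0.12,0,0,-1.5,0.12,0.12,0,0,-1.0,0.12,0.1,0,0]
}}

```text
time: 10.9
eef_pos: [0.5868, 0.0727, 0.0413]
tcp_rot: [0.718, -0.694, 0.047, -0.032]
contact_force: [1.5, -3.8, 2.2]
opening: 0.002
```

```bash
python3 st.py; python3 - <<'E'
from h import *
p2,_=cams.read_camera('scene');cv2.imwrite("pics/c7.png",cv2.resize(p2[180:360,230:470,::-1],None,fx=3.2,fy=3.2))
E
python3 st.py
```

```text
10.9 [0.5868 0.0727 0.0413] x [ 0.0325 -0.9992  0.0225] z [ 0.1117 -0.0188 -0.9936] [ 1.5 -3.8  2.2] 0.002
10.95 [0.5863 0.0739 0.041 ] x [ 0.0329 -0.9992  0.0211] z [ 0.1107 -0.0174 -0.9937] [ 0.9  1.9 -0.7] 0.001
```

View pics/c7.png

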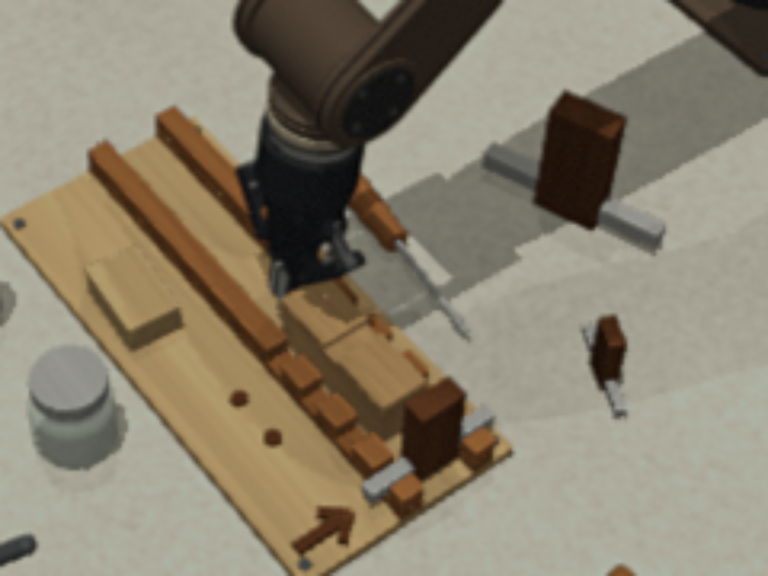

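```bash
cat > gap.py <<'E'
from h import *
_,d=cams.read_camera('scene');P=cloud('scene',d).reshape(-1,3)
T=P[(abs(P[:,0]-.584)<.018)&(P[:,1]>.05)&(P[:,1]<.26)&(P[:,2]>.055)&(P[:,2]<.068)]
T1=T[T[:,1]<.2285+.003];print('timber y',np.percentile(T1[:,1],[1,50,99]).round(4),np.median(T1[:,2]))
S=P[(abs(P[:,0]-.583)<.018)&(P[:,1]>.2)&(P[:,1]<.27)&(P[:,2]>.09)&(P[:,2]<.11)];print('stop',np.percentile(S[:,1],[2,98]).round(4),np.percentile(S[:,0],[2,98]).round(4),np.median(S[:,2]))
h,e=np.histogram(T[:,1],bins=np.arange(.18,.262,.003));print(list(zip(e.round(3).tolist(),h.tolist())))
B=P[(P[:,0]>.63)&(P[:,0]<.645)&(abs(P[:,1]-.24)<.02)&(P[:,2]>.03)&(P[:,2]<.05)];print('barR',B.shape[0] and np.percentile(B,[3,50,97],axis=0).round(4).tolist())
E
python3 gap.py;python3 st.py
```

```text
timber y [0.073  0.1464 0.2094] 0.06215142096979398
stop [0.2293 0.2505] [0.5657 0.6006] 0.0981306684968608
[(0.18, 15), (0.183, 17), (0.186, 19), (0.189, 16), (0.192, 18), (0.195, 19), (0.198, 17), (0.201, 20), (0.204, 18), (0.207, 20), (0.21, 3), (0.213, 0), (0.216, 0), (0.219, 0), (0.222, 0), (0.225, 0), (0.228, 2), (0.231, 3), (0.234, 4), (0.237, 3), (0.24, 1), (0.243, 2), (0.246, 17), (0.249, 18), (0.252, 0), (0.255, 0), (0.258, 0)]
barR [[0.6302, 0.2348, 0.0326], [0.6345, 0.2399, 0.0355], [0.6378, 0.2458, 0.0398]]
11.0 [0.5858 0.0732 0.0405] x [ 0.0331 -0.9992  0.021 ] z [ 0.1091 -0.0172 -0.9939] [0.3 0.1 0.3] 0.004
```

{"fn": "send_rows", "kwargs": {
  "motion": [-1.0,0.1,0.08,0,0,-0.5,0.08,0.08,0,0,-0.3,0.05,0.06,0,0]
}}

```text
time: 11.3
eef_pos: [0.5846, 0.0907, 0.0388]
tcp_rot: [0.718, -0.694, 0.047, -0.032]
contact_force: [1.0, -3.7, 2.3]
opening: -0.001
```

```bash
python3 st.py; python3 gap.py
```

```text
11.3 [0.5846 0.0907 0.0388] x [ 0.0323 -0.9992  0.0232] z [ 0.1128 -0.0194 -0.9934] [ 1.  -3.7  2.3] -0.001
timber y [0.0888 0.1581 0.2229] 0.06213741255334959
stop [0.2292 0.2496] [0.566  0.6003] 0.09780900834837969
[(0.18, 20), (0.183, 16), (0.186, 20), (0.189, 17), (0.192, 15), (0.195, 17), (0.198, 21), (0.201, 18), (0.204, 17), (0.207, 16), (0.21, 14), (0.213, 7), (0.216, 8), (0.219, 3), (0.222, 5), (0.225, 2), (0.228, 2), (0.231, 4), (0.234, 1), (0.237, 3), (0.24, 3), (0.243, 4), (0.246, 23), (0.249, 14), (0.252, 0), (0.255, 0), (0.258, 0)]
barR [[0.6306, 0.2355, 0.0306], [0.6353, 0.241, 0.0344], [0.6392, 0.2463, 0.0387]]
```

{"fn": "send_rows", "kwargs": {
  "motion": [-0.35,0.02,0.03,0,0,-0.25,0.02,0.03,0,0]
}}

```text
time: 11.55
eef_pos: [0.5843, 0.0963, 0.0382]
tcp_rot: [0.717, -0.694, 0.048, -0.032]
contact_force: [-0.1, -4.5, 3.7]
opening: -0.0
```

```bash
python3 st.py
```

```text
11.55 [0.5843 0.0963 0.0382] x [ 0.0315 -0.9992  0.0237] z [ 0.1129 -0.02   -0.9934] [-0.1 -4.5  3.7] -0.0
```

{"fn": "send_rows", "kwargs": {
  "motion": [-0.15,0,0.03,0,0]
}}

```text
time: 11.65
eef_pos: [0.5844, 0.0974, 0.0381]
tcp_rot: [0.718, -0.694, 0.048, -0.032]
contact_force: [-0.6, -8.2, 5.7]
opening: -0.002
```

```bash
python3 st.py; python3 gap.py
```

```text
11.65 [0.5844 0.0974 0.0381] x [ 0.0316 -0.9992  0.0247] z [ 0.1128 -0.0209 -0.9934] [-0.6 -8.2  5.7] -0.002
timber y [0.0945 0.162  0.223 ] 0.06209934097316816
stop [0.2327 0.2531] [0.5658 0.6005] 0.0979462913013458
[(0.18, 17), (0.183, 16), (0.186, 20), (0.189, 14), (0.192, 18), (0.195, 19), (0.198, 21), (0.201, 15), (0.204, 16), (0.207, 16), (0.21, 21), (0.213, 10), (0.216, 8), (0.219, 8), (0.222, 4), (0.225, 5), (0.228, 0), (0.231, 3), (0.234, 1), (0.237, 5), (0.24, 1), (0.243, 2), (0.246, 3), (0.249, 31), (0.252, 11), (0.255, 0), (0.258, 0)]
barR [[0.6304, 0.2371, 0.0319], [0.6347, 0.2437, 0.0347], [0.6391, 0.249, 0.0392]]
```

{"fn": "send_rows", "kwargs": {
  "motion": [0.5,0,0,0,0,2,0,0,0,0,2,0,0,0,0,0,0,-3,0,0,0,0,-4,0,0,0,0,-4,0,0,2,0,-4,0,0,4,0,0,0,0,4,0,0,0,0,4,0,0,0,0,0,0,0,0,0]
}}

```text
time: 12.8
eef_pos: [0.5644, -0.083, 0.1841]
tcp_rot: [0.718, -0.694, 0.032, -0.03]
contact_force: [0.8, -0.6, -0.7]
opening: -0.002
```

```bash
python3 st.py; python3 gap.py; python3 - <<'E'
from h import *
p2,_=cams.read_camera('scene');cv2.imwrite("pics/c8.png",cv2.resize(p2[200:370,230:470,::-1],None,fx=3.3,fy=3.3,interpolation=2))
p2,_=cams.read_camera('side');cv2.imwrite("pics/s8.png",cv2.resize(p2[190:350,160:400,::-1],None,fx=3.3,fy=3.3,interpolation=2))
E
```

```text
12.8 [ 0.5644 -0.083   0.1841] x [ 0.0337 -0.9994  0.0051] z [ 0.0881 -0.0021 -0.9961] [ 0.8 -0.6 -0.7] -0.002
timber y [0.1116 0.1632 0.2244] 0.061881049880359695
stop [0.2317 0.2522] [0.5656 0.6001] 0.09798240539613257
[(0.18, 12), (0.183, 20), (0.186, 17), (0.189, 18), (0.192, 14), (0.195, 19), (0.198, 21), (0.201, 19), (0.204, 14), (0.207, 20), (0.21, 13), (0.213, 14), (0.216, 7), (0.219, 7), (0.222, 3), (0.225, 4), (0.228, 2), (0.231, 4), (0.234, 0), (0.237, 3), (0.24, 4), (0.243, 2), (0.246, 3), (0.249, 24), (0.252, 8), (0.255, 0), (0.258, 0)]
barR [[0.6304, 0.2371, 0.0311], [0.635, 0.2436, 0.0349], [0.6386, 0.2497, 0.0384]]
```

View pics/c8.png

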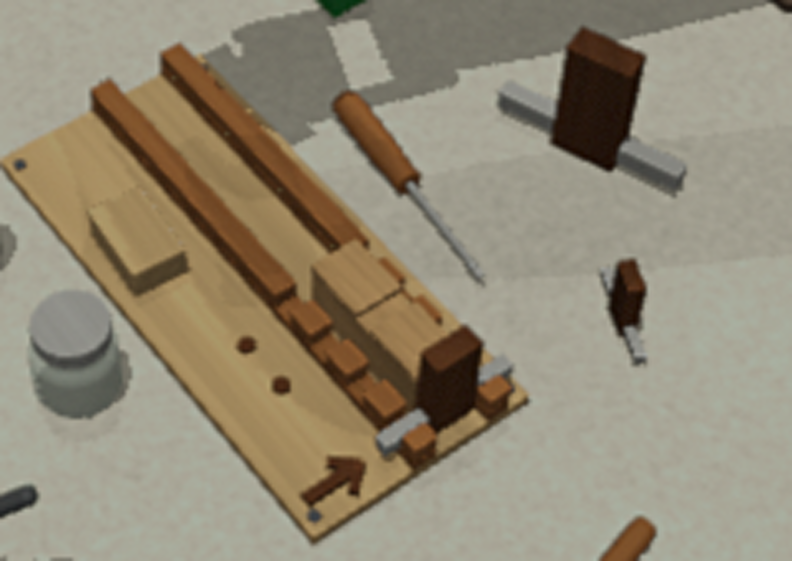

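View pics/s8.png

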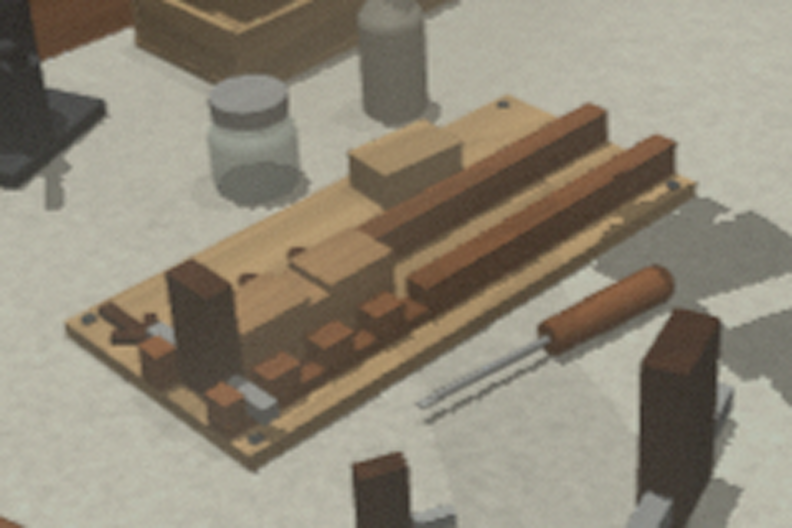

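```bash
python3 -c "
from plant import workorder
print(workorder.sign_off())"
```

```text
the job is handed in; nothing more can be done
None
```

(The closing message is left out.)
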